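Push the stray carton back into the row

TASK

On the snack desk, one of the two identical small cartons has been left askew in front of the low fence. Push it along the desk with the fingertips until it stands flat against the back rail of the fence and close up, end to end, against the other carton, which already stands at one end of the fence. Do not lift or tip it, leave the other things where they are, and move the hand clear at the end.

Things in the scene. Friction and masses are not known exactly. Their poses are not given: they have to be found in the camera images.
- fence: Low grey painted steel fence fixed to the desk, 40 mm high, open towards the robot. Origin: on the desk at the middle of the inner (robot-side) face of the straight back rail. Its y axis runs along the rail (leftwards), its x axis points away from the robot square to the rail. The rail is 12 mm thick; its inner length is 500 mm (y -250 to +250). At each end a cheek, 12 mm thick and 40 mm high, comes 110 mm towards the robot (x -110 to 0). Its position and yaw change.
- carton_out: The stray carton to be pushed: closed cardboard box with a strip of pale paper tape over the top, 90 mm along its x axis, 120 mm along its y axis, 60 mm high, about 0.2 to 0.45 kg, so that sliding it takes up to about 6 N, loose on the desk in front of the fence, turned askew by up to 0.5 rad from the fence. Origin: centre of its underside. When home its x axis is square to the rail, its centre is 45 mm in front of the rail and 120 mm from the other carton's centre.
- carton_row: The other carton, identical (90 x 120 x 60 mm, same axes, same mass range), loose, already standing in the row with its 120 mm along the rail, within about 2 mm of the rail and of the cheek, in either the left or the right end of the fence; the cheek stops it from sliding further out. Origin: centre of its underside.
- can: Bystander: upright food can, 65 mm across, 65 mm high, standing in the opposite end of the fence from the carton in the row. Origin: centre of its underside.
- jar: Bystander: glass jar with black cap, 60 mm across, 85 mm high, on the desk to one side in front of the fence. Origin: centre of its underside.
- mug: Bystander: white mug, 76 mm across, 85 mm high, with a handle on its +y side pointing roughly towards the robot, on the desk to the other side in front of the fence. Origin: centre of its underside.
There are look-alikes about, which are no part of the job. What is shaped like the carton_out but blue is not meant.

How it is judged:
At the end, for the whole second after the job is handed in: The stray carton rests flat on the desk within 7 mm of the back rail, square to it within 4 degrees, its end within 7 mm of the other carton; that carton is still in its corner against the rail (moved under 20 mm); can, jar and mug moved under 30 mm (x of carton_out in the frame of fence above -0.052 m and horizontal distance between carton_out and carton_row below 0.127 m and angle between the x axis of each of carton_out, carton_row and the x axis of fence, either way round below 0.07 rad and angle between carton_out's own z axis and vertical below 0.05 rad and height (world z) of carton_out below 0.006 m and linear speed of carton_out below 0.01 m/s and x of carton_row in the frame of fence above -0.055 m and distance of carton_row from where it was at the start of the episode below 0.02 m and distance of each of can, jar, mug from where it was at the start of the episode below 0.03 m); the robot touches nothing.
It fails at once if the stray carton is lifted off the desk (height (world z) of carton_out above 0.015 m).
It fails at once if the stray carton is tipped (angle between carton_out's own z axis and vertical above 0.25 rad).
It fails at once if the other carton is lifted or moved away (height (world z) of carton_row above 0.015 m or distance of carton_row from where it was at the start of the episode above 0.04 m).
It fails at once if the can, jar or mug is knocked over, lifted or moved away (distance of any of can, jar, mug from where it was at the start of the episode above 0.04 m or angle between any of can, jar, mug's own z axis and vertical above 0.3 rad).
It also fails if it takes over 72 s, if anything falls off the work surface, if the arm or the gripper's body presses on something with over 40 N, if the wrist force passes 120 N, or if a joint passes its speed limit or range.

ROBOT

A 7-joint arm with a two-finger parallel gripper is mounted at the origin on the work surface. World frame = base frame: x ahead of the robot, y to its left, z up, the work surface at z = 0. Lengths are in m, angles in rad, forces in N, time in s.
With the tool pointing down it reaches from about 0.425 to 0.925 m from the base axis. Payload 6.8 kg.
Tool frame: the origin (TCP) lies midway between the tips of the shut fingers; the grasp point (between the pads) lies 19 mm behind it; z points along the fingers, y is the line along which they close (so a half turn about z gives the same grasp; the last joint's range is limited). The gripper opens to 85 mm and grips with 20 to 120 N. Pads are 22 mm wide; open, the fingers measure 114 mm over their backs; the gripper's body (76 mm by 85 mm) begins 54 mm behind the grasp point. The pads swing forward as they close: fully open they stand 13 mm farther back than shut.
Start: joints at [-1.342, 0.477, 0.022, 1.555, -0.011, 1.109, -0.083], TCP at [0.223, 0.637, 0.231] pointing down, gripper open.
Joint ranges: [-2.96, 2.96], [-0.34, 2.1], [-1.41, 1.46], [0.24, 2.44], [-1.37, 4.51], [0.17, 1.92], [-2.96, 2.96]. Speed limits (rad/s): [2.39, 2.39, 3.14, 3.14, 3.14, 3.14, 3.14].

INTERFACE

Orientations are given as a rotation vector (axis times angle).
In Python, from bench import get_obs, grab_frame, camera_params, r gives the robot as it stands.
- The arm moves only by the shell command python3 -m jog 'ROWS' [FORCE]. ROWS is JSON, a list of rows, each an object of numbers: "rx", "ry", "rz": the turn, a rotation vector about the world's x, y, z scaled (see below); "x", "y", "z": the shift along the world's x, y, z scaled (see below); "jaw": the opening, from -1 (shut) to 1 (fully open). In form: [{"rx": .., "ry": .., "rz": .., "x": .., "y": .., "z": .., "jaw": ..}, ...]. A call has 1 to 8 rows; each row shifts and turns the commanded pose from where the row before left it; what a row does not reach is not made up. The controller multiplies each number of a shift by 60 mm and each number of a turn by 10 degrees. A row lasts 1/8 s, in which the tool goes at most 62.5 mm and 10.7 degrees, less where a joint would pass 70% of its speed; a pose out of reach is approached as far as the arm can. A call with a number of a shift or a turn outside -1 to 1 is refused whole. A call with a gripper value outside its range is refused whole. The fingers move at their own pace and stop on an object; FORCE is the grip in N (left out, the last holds). Time passes only in rows, so rows that do not move let the fingers close. It gives the time, the measured TCP pose, the force, the opening and the grip force at its end, in the units of the state.
- get_obs(): the state, without advancing time (a new reading comes with each control period).
- grab_frame(name): name is "scene" or "top"; returns the picture (480x640x3 uint8, red, green, blue); there is no depth.
- camera_params(name): a dict with "fx", "fy", "cx", "cy" (pixels), "k1" (the pictures are not rectified: a ray, as slopes to the right and down, at radius r is drawn at 1 + k1 r^2 times it, then the intrinsics apply), "R" (3x3) and "t" (3): a world point X has camera coordinates R X + t. Camera axes: x right, y down, z forward; pixel columns grow to the right and rows downward; lengths in m; the calibration is good to about 2 mm. A picture is of the moment at which its call begins. camera_params takes no time and is no camera call.
- r.hand_in(): hands the job in; it is judged then, once.
The state is a dict: "clock": time; "joints": joint angles; "qvel": joint speeds; "tau": joint torques, N m; "tcp_pos": TCP position; "orientation": TCP orientation; "contact_force": force on the tool from outside, world axes, zero at the start; "moment": the same for the moment, N m; "grip_width": finger opening in m; "gripper_force": force on a finger pad.
Only numpy, scipy, OpenCV 4.12 (cv2) and the standard library are available. Lean on these libraries where they do the work, as an engineer would, in place of code of your own. Each camera call takes 0.05 s, during which the arm holds its last target. There are 200 camera calls.

## Working session

There is one attempt and no reset: what is moved stays moved. The work goes in short steps, Python scripts to look and compute and a shell command to move; the robot and the scene stay as the last step left them, time stands still between calls to the robot, and variables do not carry over. Pictures are saved under pics/ and viewed, at most 10 in all, crops included, and the job is handed in when it is done.

```bash
mkdir -p pics; ls
python3 - <<'E'
from bench import get_obs, grab_frame, camera_params, r
import cv2
for n in("scene","top"):
    f=grab_frame(n); cv2.imwrite(f"pics/{n}0.png",f[:,:,::-1]); p=camera_params(n); print(n,p)
o=get_obs();print(o["clock"],o["tcp_pos"],o["orientation"],o["grip_width"])
E
```

```text
pics
scene {'fx': 582.9846759727446, 'fy': 582.9846759727446, 'cx': 316.62747981557106, 'cy': 243.63974657673305, 'k1': -0.15912067206419525, 'R': array([[ 0.05578792,  0.99825708, -0.01924855],
       [ 0.63867294, -0.05049766, -0.76781955],
       [-0.76745331,  0.03054153, -0.64037694]]), 't': array([-0.02811973, -0.29930454,  1.56306715])}
top {'fx': 536.1214186129329, 'fy': 536.1214186129329, 'cx': 321.3734143723982, 'cy': 239.5384532157122, 'k1': -0.019786697346281815, 'R': array([[ 0.00855932, -0.99986097, -0.01431014],
       [-0.99344735, -0.00687163, -0.1140839 ],
       [ 0.11396971,  0.01519285, -0.99336805]]), 't': array([0.01635277, 0.52978196, 1.19309524])}
0.1 [0.22290366 0.63657222 0.23044912] [-5.26523418e-01 -3.09697383e+00  2.50449015e-03] 0.0856115400848611
```

View pics/top0.png

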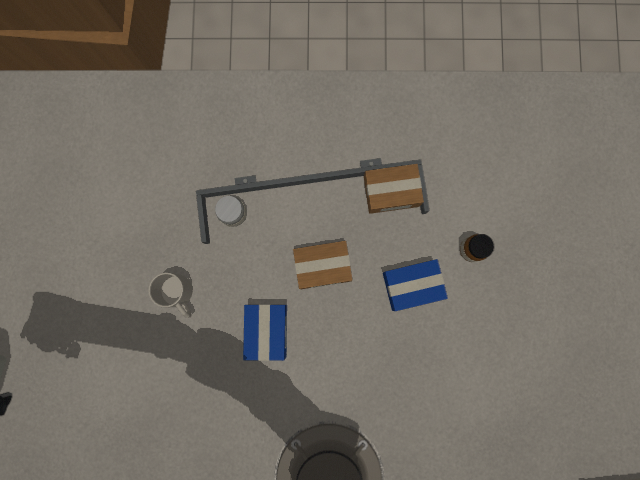

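View pics/scene0.png

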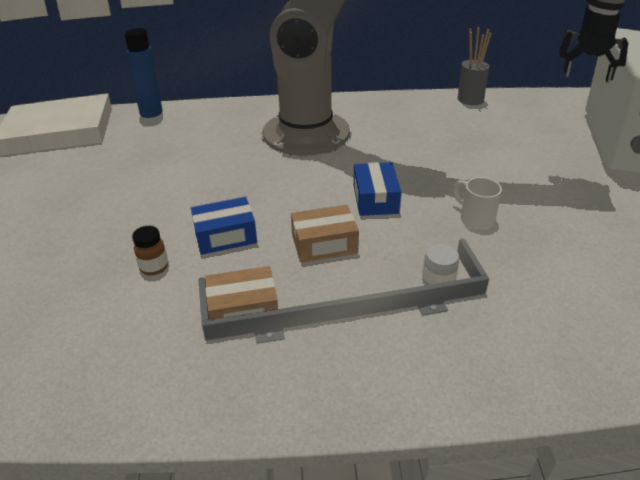

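The top view shows two brown cartons: A at (323,264), askew in front of the fence, and B at (394,188), in the right-hand corner. It also shows two blue look-alikes at (415,285) and (265,332), the can at (229,209), the mug at (167,290) and the jar at (479,247). The stray is A, because it's brown and loose in front of the fence. I'll measure it and check it in a crop.

```bash
cat > h.py <<'E'
import numpy as np, cv2
from bench import get_obs, grab_frame, camera_params, r
P=camera_params("top")
K=np.array([[P['fx'],0,P['cx']],[0,P['fy'],P['cy']],[0,0,1]]); D=np.array([P['k1'],0,0,0.])
R,T=np.array(P['R']),np.array(P['t']); C=-R.T@T
def ray(px,z):
    u=cv2.undistortPoints(np.float64(px).reshape(-1,1,2),K,D).reshape(-1,2)
    d=np.c_[u,np.ones(len(u))]@R
    return (C+d*((z-C[2])/d[:,2])[:,None])[:,:2]
def proj(X): return cv2.projectPoints(np.float64(X).reshape(-1,1,3),cv2.Rodrigues(R)[0],T,K,D)[0].reshape(-1,2)
def cartons(f):
    """brown cartons: top-face rect at z=.06 -> (centre, long-axis yaw, sizes)"""
    h=cv2.cvtColor(f,cv2.COLOR_RGB2HSV)
    m=cv2.inRange(h,(5,90,95),(20,255,255)); m[:120]=0
    m=cv2.morphologyEx(m,cv2.MORPH_CLOSE,np.ones((25,25)))
    m=cv2.morphologyEx(m,cv2.MORPH_OPEN,np.ones((3,3)))
    out=[]
    for c in cv2.findContours(m,cv2.RETR_EXTERNAL,cv2.CHAIN_APPROX_NONE)[0]:
        if cv2.contourArea(c)<800: continue
        w=ray(c[:,0],.06).astype(np.float32)
        (x,y),s,a=cv2.minAreaRect(w*1000)
        b=cv2.boxPoints(((x,y),s,a)); e=max(b[1]-b[0],b[2]-b[1],key=np.linalg.norm); e=e*np.sign(e[1])
        out.append((np.array([x,y])/1000,np.arctan2(-e[0],e[1]),s,b/1000))
    return out
E
python3 - <<'E'
from h import *
f=grab_frame("top"); g=f[:,:,::-1].copy()
for c,a,s,b in cartons(f):
    print("carton",c.round(4),"yaw",round(a,3),np.round(s,1))
    cv2.polylines(g,[np.int32(proj(np.c_[b,[.06]*4]).round())],1,(0,255,0),1)
# rail: dark steel mask -> upper line (outer top edge) between the cheeks
gray=cv2.cvtColor(f,cv2.COLOR_RGB2GRAY)
pts=[]
for u in range(255,355,4):
    col=gray[165:200,u].astype(int); 
    d=np.where(col<85)[0]+165
    pts.append((u,d.min(),d.max())if len(d) else (u,0,0))
print(pts[::6]); u=270; print(gray[172:196,u],gray[172:196,330])
cv2.imwrite("pics/crop1.png",cv2.resize(g[140:340,180:500],None,fx=2.5,fy=2.5,interpolation=cv2.INTER_CUBIC))
for n,px,z in(("can",(229,205),.065),("jar",(482,245),.085),("mug",(167,290),.085)):print(n,ray(px,z))
E
```

```text
carton [0.4712 0.0177] yaw 0.165 [ 89.3 118.9]
carton [ 0.6485 -0.1424] yaw 0.144 [ 89.2 119. ]
[(255, np.int64(176), np.int64(190)), (279, np.int64(179), np.int64(186)), (303, np.int64(175), np.int64(183)), (327, np.int64(172), np.int64(180)), (351, np.int64(169), np.int64(177))]
[124 126 129 126 123 118 120 123  85  77  79  78  78  48  48  48  68 122
 126 125 125 127 124 123] [ 74  73  74  76  72  49  48  49  85 123 122 124 124 124 127 126 127 125
 122 123 122 123 122 124]
can [[0.60214673 0.22761157]]
jar [[ 0.51385421 -0.32934449]]
mug [[0.41088411 0.35357619]]
```

View pics/crop1.png

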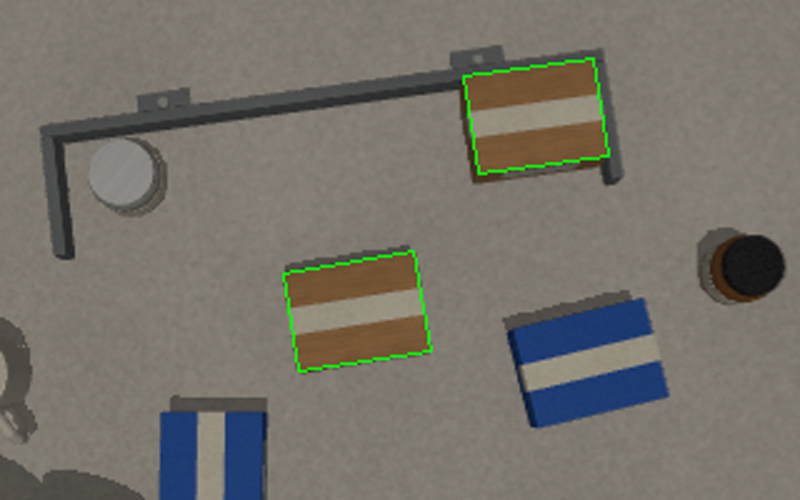

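The green outlines fit both brown cartons at 89 x 119 mm, matching the given size. A, at crop (357,312), is the stray, and the blue boxes are excluded. Next I need the rail line and the push geometry.

```bash
cat >> h.py <<'E'
def rail(f):
    gray=cv2.cvtColor(f,cv2.COLOR_RGB2GRAY).astype(int)
    top=[];bot=[]
    for u in range(262,356,2):
        c=gray[165:200,u]; d=np.where(c<62)[0]
        if len(d)>=2: top.append((u,165+d[0]-.5)); bot.append((u,165+d[-1]+.5))
    res=[]
    for q,z in((top,.04),(bot,0.)):
        w=ray(q,z); vx,vy,x0,y0=cv2.fitLine(np.float32(w),cv2.DIST_HUBER,0,.001,.001).ravel()
        s=np.sign(vy); res.append((np.array([x0,y0]),np.arctan2(-vx*s,vy*s)))
    return res
def infence(p,o,a): return np.array([[np.cos(a),np.sin(a)],[-np.sin(a),np.cos(a)]])@(np.array(p)-o)
E
python3 - <<'E'
from h import *
f=grab_frame("top"); cs=cartons(f)
for o,a in rail(f):
    print("rail",o.round(4),round(a,4))
    for c,ya,s,b in cs: print("  in fence",(infence(c,o,a)*1000).round(1),round(ya-a,3))
h=cv2.cvtColor(f,cv2.COLOR_RGB2HSV); m=cv2.inRange(h,(105,150,60),(130,255,255))
for c in cv2.findContours(m,0,2)[0]:
    if cv2.contourArea(c)>200: w=ray(c[:,0],.06); print("blue",w.min(0).round(3),w.max(0).round(3))
E
python3 -m jog '[{"y":-1,"x":0.2,"rz":-1},{"y":-1,"x":0.5,"rz":-1},{"y":-1,"x":0.5,"rz":-1},{"y":-1,"x":0.5,"rz":-1},{"y":-1,"x":0.5,"rz":-1},{"y":-1,"x":0.5,"rz":-1},{"y":-1,"x":0.5,"jaw":-0.3},{"y":-1,"x":0.5,"jaw":-0.3}]'
```

```text
rail [0.6677 0.0522] 0.1458
  in fence [-199.4   -5.6] 0.018
  in fence [ -47.3 -189.8] 0.0
rail [0.6687 0.0538] 0.1445
  in fence [-200.6   -7.3] 0.02
  in fence [ -48.3 -191.2] 0.001
blue [0.264 0.097] [0.381 0.132]
blue [0.263 0.158] [0.38  0.189]
blue [ 0.372 -0.255] [ 0.427 -0.134]
blue [ 0.426 -0.24 ] [ 0.482 -0.119]validation failed for argument at $[0]...
```

```bash
python3 -m jog '[{"rx":0,"ry":0,"rz":-1,"x":0.2,"y":-1,"z":0,"jaw":-0.3},{"rx":0,"ry":0,"rz":-1,"x":0.5,"y":-0.8,"z":0,"jaw":-0.3},{"rx":0,"ry":0,"rz":-1,"x":0.5,"y":-0.8,"z":0,"jaw":-0.3},{"rx":0,"ry":0,"rz":-1,"x":0.5,"y":-0.8,"z":0,"jaw":-0.3},{"rx":0,"ry":0,"rz":-1,"x":0.5,"y":-0.8,"z":0,"jaw":-0.3},{"rx":0,"ry":0,"rz":-1,"x":0.5,"y":-0.8,"z":0,"jaw":-0.3},{"rx":0,"ry":0,"rz":-0.1,"x":0.5,"y":-0.8,"z":0,"jaw":-0.3},{"rx":0,"ry":0,"rz":0,"x":0.5,"y":-0.8,"z":0,"jaw":-0.3}]'
```

```text
clock: 1.2
tcp_pos: [0.4457, 0.2395, 0.2315]
orientation: [-2.025, -2.401, -0.001]
contact_force: [0.4, -0.3, -0.2]
grip_width: 0.0297
gripper_force: 0.0
```

```bash
python3 -m jog '[{"rx":0,"ry":0,"rz":0,"x":0.1,"y":-0.8,"z":0,"jaw":-0.3},{"rx":0,"ry":0,"rz":0,"x":0.1,"y":-0.8,"z":-0.4,"jaw":-0.3},{"rx":0,"ry":0,"rz":0,"x":0,"y":-0.4,"z":-0.7,"jaw":-0.3},{"rx":0,"ry":0,"rz":0,"x":0,"y":0,"z":-0.8,"jaw":-0.3},{"rx":0,"ry":0,"rz":0,"x":0,"y":0,"z":-0.8,"jaw":-0.3},{"rx":0,"ry":0,"rz":0,"x":0,"y":0,"z":-0.7,"jaw":-0.3},{"rx":0,"ry":0,"rz":0,"x":0,"y":0,"z":0,"jaw":-0.3}]'
```

```text
clock: 2.08
tcp_pos: [0.4549, 0.1201, 0.0252]
orientation: [-2.024, -2.399, 0.009]
contact_force: [-0.7, -0.9, -0.6]
grip_width: 0.0295
gripper_force: 0.0
```

```bash
python3 -m jog '[{"rx":0,"ry":0,"rz":0,"x":0.05,"y":-0.25,"z":0,"jaw":-0.3},{"rx":0,"ry":0,"rz":0,"x":0.05,"y":-0.15,"z":0,"jaw":-0.3},{"rx":0,"ry":0,"rz":0,"x":0.02,"y":-0.15,"z":0,"jaw":-0.3},{"rx":0,"ry":0,"rz":0,"x":0.02,"y":-0.15,"z":0,"jaw":-0.3},{"rx":0,"ry":0,"rz":0,"x":0.02,"y":-0.15,"z":0,"jaw":-0.3},{"rx":0,"ry":0,"rz":0,"x":0.02,"y":-0.15,"z":0,"jaw":-0.3},{"rx":0,"ry":0,"rz":0,"x":0.02,"y":-0.15,"z":0,"jaw":-0.3},{"rx":0,"ry":0,"rz":0,"x":0.02,"y":-0.15,"z":0,"jaw":-0.3}]'
python3 -c "
from h import *
f=grab_frame('top');cv2.imwrite('pics/p2.png',f[:,:,::-1])
for c in cartons(f):print(c[0].round(4),round(c[1],3),np.round(c[2],1))"
```

```text
clock: 3.08
tcp_pos: [0.4702, 0.0425, 0.0273]
orientation: [-2.026, -2.401, 0.0]
contact_force: [-0.3, 2.6, 2.4]
grip_width: 0.0302
gripper_force: 1.4
[ 0.4782 -0.0394] 0.154 [90.4 98. ]
[ 0.6477 -0.1425] 0.144 [ 90.8 119. ]
```

```bash
python3 -m jog '[{"rx":0,"ry":0,"rz":0,"x":0,"y":0.4,"z":0,"jaw":-0.3},{"rx":0,"ry":0,"rz":0,"x":0,"y":0,"z":0.8,"jaw":-0.3},{"rx":0,"ry":0,"rz":0,"x":0,"y":0,"z":0.9,"jaw":0.3},{"rx":0,"ry":0,"rz":1,"x":0,"y":0,"z":0,"jaw":0.3},{"rx":0,"ry":0,"rz":1,"x":0,"y":0,"z":0,"jaw":0.3},{"rx":0,"ry":0,"rz":1,"x":0,"y":0,"z":0,"jaw":0.3},{"rx":0,"ry":0,"rz":1,"x":0,"y":-0.2,"z":0,"jaw":0.3},{"rx":0,"ry":0,"rz":1,"x":0,"y":-0.4,"z":0,"jaw":0.3}]'
python3 -m jog '[{"rx":0,"ry":0,"rz":1,"x":-0.2,"y":-0.4,"z":0,"jaw":0.3},{"rx":0,"ry":0,"rz":1,"x":-0.2,"y":-0.4,"z":0,"jaw":0.3},{"rx":0,"ry":0,"rz":1,"x":-0.2,"y":-0.2,"z":0,"jaw":0.3},{"rx":0,"ry":0,"rz":0.85,"x":-0.25,"y":-0.15,"z":0,"jaw":0.3},{"rx":0,"ry":0,"rz":0,"x":0,"y":0,"z":0,"jaw":0.3}]'
python3 -c "
from h import *
for c in cartons(grab_frame('top')):print(c[0].round(4),round(c[1],3),np.round(c[2],1))"
```

```text
clock: 4.12
tcp_pos: [0.47, 0.0306, 0.129]
orientation: [-0.81, -3.035, 0.001]
contact_force: [0.1, 0.3, 0.1]
grip_width: 0.0556
gripper_force: 0.0
clock: 4.75
tcp_pos: [0.4179, -0.0393, 0.129]
orientation: [0.219, -3.133, 0.0]
contact_force: [0.8, -0.0, 0.5]
grip_width: 0.0554
gripper_force: 0.0
[ 0.6484 -0.1424] 0.145 [ 89.3 119. ]
```

```bash
python3 -m jog '[{"rx":0,"ry":0,"rz":0,"x":-0.17,"y":0,"z":0,"jaw":0.3},{"rx":0,"ry":0,"rz":0,"x":0,"y":0,"z":-0.6,"jaw":0.3},{"rx":0,"ry":0,"rz":0,"x":0,"y":0,"z":0,"jaw":0.3}]'
python3 -c "
from h import *
f=grab_frame('scene');cv2.imwrite('pics/s3.png',cv2.resize(f[130:330,180:480,::-1],None,fx=2.5,fy=2.5))
print(get_obs()['joints'].round(3))"
```

```text
clock: 5.18
tcp_pos: [0.4071, -0.0376, 0.0919]
orientation: [0.224, -3.129, 0.0]
contact_force: [0.3, -0.3, 0.2]
grip_width: 0.0557
gripper_force: 0.0
[-0.204  0.262  0.163  2.291 -0.075  0.596  1.729]
```

View pics/s3.png

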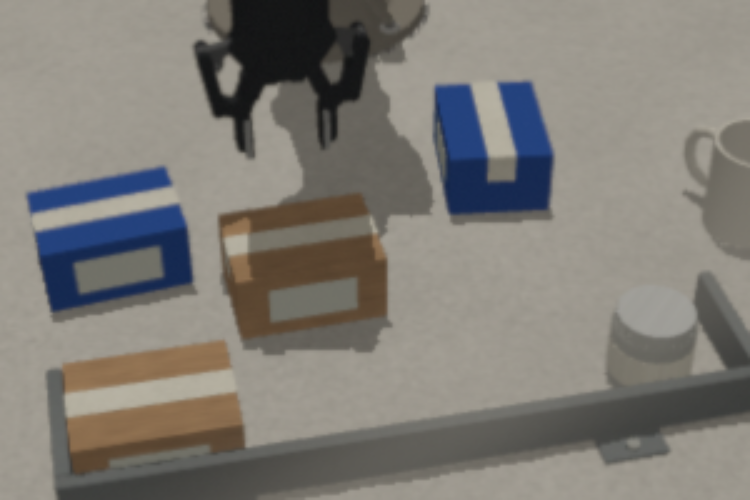

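The crop shows the hand at (280,120), behind the stray's near face at (300,205). The carton stands flat and clear of both blue boxes, so I'll lower the hand.

```bash
python3 -m jog '[{"rx":0,"ry":0,"rz":0,"x":0,"y":0,"z":-0.4,"jaw":0.3},{"rx":0,"ry":0,"rz":0,"x":0,"y":0,"z":-0.4,"jaw":0.3},{"rx":0,"ry":0,"rz":0,"x":0,"y":0,"z":-0.3,"jaw":0.3},{"rx":0,"ry":0,"rz":0,"x":0,"y":0,"z":0,"jaw":0.3}]'
```

```text
clock: 5.72
tcp_pos: [0.409, -0.0377, 0.0274]
orientation: [0.224, -3.132, -0.0]
contact_force: [-0.8, 0.2, -0.4]
grip_width: 0.0557
gripper_force: 0.0
```

```bash
python3 -m jog '[{"rx":0,"ry":0,"rz":0,"x":0.15,"y":0.022,"z":0,"jaw":0.3},{"rx":0,"ry":0,"rz":0,"x":0.15,"y":0.022,"z":0,"jaw":0.3},{"rx":0,"ry":0,"rz":0,"x":0.2,"y":0.029,"z":0,"jaw":0.3},{"rx":0,"ry":0,"rz":0,"x":0.2,"y":0.029,"z":0,"jaw":0.3},{"rx":0,"ry":0,"rz":0,"x":0.2,"y":0.029,"z":0,"jaw":0.3},{"rx":0,"ry":0,"rz":0,"x":0.2,"y":0.029,"z":0,"jaw":0.3},{"rx":0,"ry":0,"rz":0,"x":0.2,"y":0.029,"z":0,"jaw":0.3},{"rx":0,"ry":0,"rz":0,"x":0.2,"y":0.029,"z":0,"jaw":0.3}]'
python3 -c "
from h import *
f=grab_frame('top');cv2.imwrite('pics/p4.png',cv2.resize(f[120:340,180:500,::-1],None,fx=2.5,fy=2.5))
for c in cartons(f):print(c[0].round(4),round(c[1],3),np.round(c[2],1))"
```

```text
clock: 6.72
tcp_pos: [0.4998, -0.0247, 0.0272]
orientation: [0.225, -3.133, 0.0]
contact_force: [-2.8, -0.4, 1.4]
grip_width: 0.0554
gripper_force: 1.2
[ 0.6457 -0.1295] 0.144 [ 90.9 145.4]
```

View pics/p4.png

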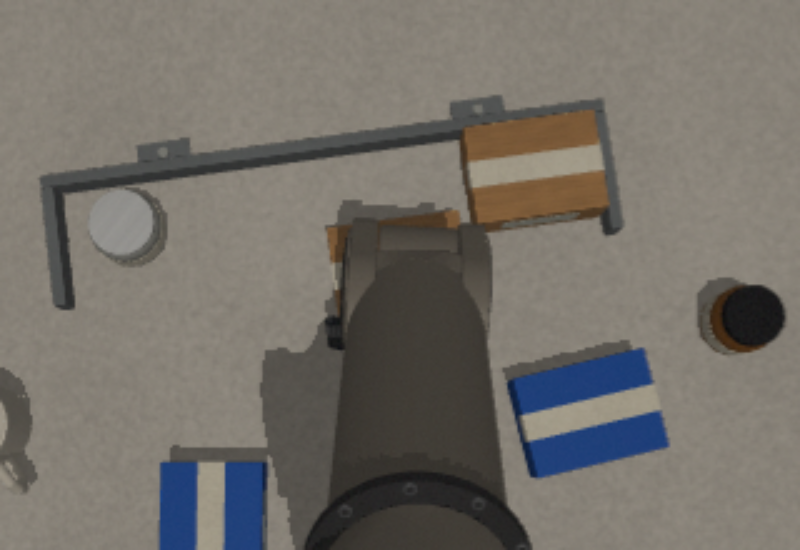

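The crop shows the stray's far edge from (330,228) to (458,210), almost parallel to the rail. Its right end is about 15 px (12 mm) clear of the row carton at (475,222), so I can keep pushing.

```bash
python3 -m jog '[{"rx":0,"ry":0,"rz":0,"x":0.2,"y":0.029,"z":0,"jaw":0.3},{"rx":0,"ry":0,"rz":0,"x":0.2,"y":0.029,"z":0,"jaw":0.3},{"rx":0,"ry":0,"rz":0,"x":0.2,"y":0.029,"z":0,"jaw":0.3},{"rx":0,"ry":0,"rz":0,"x":0.2,"y":0.029,"z":0,"jaw":0.3},{"rx":0,"ry":0,"rz":0,"x":0.2,"y":0.029,"z":0,"jaw":0.3},{"rx":0,"ry":0,"rz":0,"x":0.1,"y":0.015,"z":0,"jaw":0.3}]'
python3 -m jog '[{"rx":0,"ry":0,"rz":0,"x":0.05,"y":0.007,"z":0,"jaw":0.3},{"rx":0,"ry":0,"rz":0,"x":0.05,"y":0.007,"z":0,"jaw":0.3},{"rx":0,"ry":0,"rz":0,"x":0,"y":0,"z":0,"jaw":0.3}]'
```

```text
clock: 7.52
tcp_pos: [0.5659, -0.0151, 0.0274]
orientation: [-0.225, 3.133, 0.0]
contact_force: [-2.6, -0.1, 2.4]
grip_width: 0.0558
gripper_force: 1.4
clock: 7.9
tcp_pos: [0.5714, -0.0144, 0.0273]
orientation: [-0.224, 3.133, -0.0]
contact_force: [-1.2, -0.4, 0.3]
grip_width: 0.0555
gripper_force: 0.2
```

```bash
python3 -m jog '[{"rx":0,"ry":0,"rz":0,"x":0.04,"y":0.006,"z":0,"jaw":0.3},{"rx":0,"ry":0,"rz":0,"x":0,"y":0,"z":0,"jaw":0.3}]'
python3 -m jog '[{"rx":0,"ry":0,"rz":0,"x":0.03,"y":0.004,"z":0,"jaw":0.3},{"rx":0,"ry":0,"rz":0,"x":0,"y":0,"z":0,"jaw":0.3}]'
```

```text
clock: 8.15
tcp_pos: [0.5737, -0.014, 0.0273]
orientation: [-0.225, 3.133, -0.0]
contact_force: [-0.8, -0.2, 1.5]
grip_width: 0.0553
gripper_force: 0.3
clock: 8.4
tcp_pos: [0.5749, -0.0139, 0.0273]
orientation: [0.225, -3.133, 0.0]
contact_force: [-2.6, -1.4, 2.4]
grip_width: 0.0556
gripper_force: 1.7
```

```bash
python3 -m jog '[{"rx":0,"ry":0,"rz":0,"x":0.03,"y":0.004,"z":0,"jaw":0.3},{"rx":0,"ry":0,"rz":0,"x":0,"y":0,"z":0,"jaw":0.3}]'
python3 -m jog '[{"rx":0,"ry":0,"rz":0,"x":0.03,"y":0.004,"z":0,"jaw":0.3},{"rx":0,"ry":0,"rz":0,"x":0,"y":0,"z":0,"jaw":0.3}]'
```

```text
clock: 8.65
tcp_pos: [0.5748, -0.0139, 0.027]
orientation: [0.224, -3.129, -0.0]
contact_force: [-7.9, -1.2, 5.9]
grip_width: 0.0553
gripper_force: 4.1
clock: 8.9
tcp_pos: [0.5748, -0.0139, 0.0267]
orientation: [0.224, -3.126, -0.0]
contact_force: [-12.9, -2.3, 8.3]
grip_width: 0.0554
gripper_force: 6.4
```

The TCP has stopped moving while the force climbs, so the carton is on the rail. I'll back off, rise, turn and look.

```bash
python3 -m jog '[{"rx":0,"ry":0,"rz":0,"x":-0.5,"y":-0.07,"z":0,"jaw":0.3},{"rx":0,"ry":0,"rz":0,"x":-0.3,"y":0,"z":0.5,"jaw":0.3},{"rx":0,"ry":0,"rz":0,"x":0,"y":0.3,"z":1,"jaw":-0.3},{"rx":0,"ry":0,"rz":-1,"x":0,"y":0.5,"z":0.3,"jaw":-0.3},{"rx":0,"ry":0,"rz":-1,"x":0,"y":0.5,"z":0,"jaw":-0.3},{"rx":0,"ry":0,"rz":-1,"x":0,"y":0.5,"z":0,"jaw":-0.3},{"rx":0,"ry":0,"rz":-1,"x":0,"y":0.5,"z":0,"jaw":-0.3},{"rx":0,"ry":0,"rz":-1,"x":0,"y":0.3,"z":0,"jaw":-0.3}]'
python3 -m jog '[{"rx":0,"ry":0,"rz":-1,"x":0,"y":0,"z":0,"jaw":-0.3},{"rx":0,"ry":0,"rz":-1,"x":0,"y":0,"z":0,"jaw":-0.3},{"rx":0,"ry":0,"rz":-1,"x":0,"y":0,"z":0,"jaw":-0.3},{"rx":0,"ry":0,"rz":-1,"x":0,"y":0,"z":0,"jaw":-0.3},{"rx":0,"ry":0,"rz":0,"x":0,"y":0,"z":0,"jaw":-0.3}]'
cat > m.py <<'E'
from h import *
f=grab_frame('top'); h=cv2.cvtColor(f,cv2.COLOR_RGB2HSV)
m=cv2.inRange(h,(5,90,95),(20,255,255)); m[:120]=0
m=cv2.morphologyEx(m,cv2.MORPH_CLOSE,np.ones((25,3)))
m=cv2.morphologyEx(m,cv2.MORPH_OPEN,np.ones((3,3)))
a=.145;o=np.array([.668,.053])
for c in cv2.findContours(m,0,cv2.CHAIN_APPROX_NONE)[0]:
    if cv2.contourArea(c)<300: continue
    w=ray(c[:,0],.06); q=np.array([infence(p,o,a) for p in w])*1000
    (x,y),s,t=cv2.minAreaRect(w.astype(np.float32)*1000)
    print("world",round(x),round(y),"size",np.round(s,1),"ang",round(t-90*(t>45),1),"fence x",q.min(0)[0].round(1),q.max(0)[0].round(1),"y",q.min(0)[1].round(1),q.max(0)[1].round(1))
E
python3 m.py; cp m.py m_.py; python3 -c "
from h import *
f=grab_frame('top');cv2.imwrite('pics/p5.png',cv2.resize(f[120:340,180:500,::-1],None,fx=2.5,fy=2.5))"
```

```text
clock: 9.9
tcp_pos: [0.5317, 0.1409, 0.1355]
orientation: [1.125, 2.931, 0.003]
contact_force: [0.2, -0.2, 0.5]
grip_width: 0.0297
gripper_force: 0.0
clock: 10.52
tcp_pos: [0.5315, 0.139, 0.1354]
orientation: [2.054, 2.376, 0.002]
contact_force: [-0.6, 0.8, -0.6]
grip_width: 0.03
gripper_force: 0.0
world 630 -9 size [ 89.3 119.3] ang 8.3 fence x -90.8 -1.4 y -115.6 3.7
world 648 -142 size [ 89.4 119.3] ang 8.3 fence x -92.3 -3.0 y -250.1 -130.7
```

View pics/p5.png

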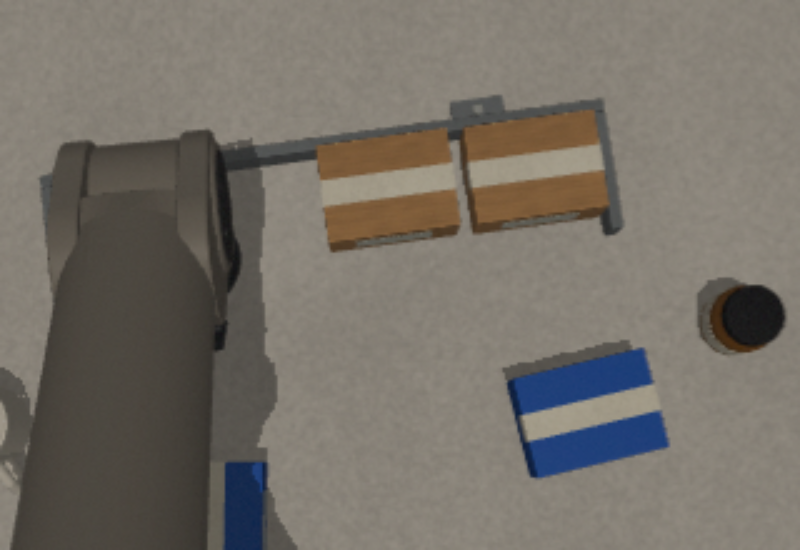

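The crop shows the stray flat on the rail at (390,190), with a 15 mm gap to the row carton at (463,180). Next I'll push it right from its left end.

```bash
python3 -m jog '[{"rx":0,"ry":0,"rz":0,"x":0.7,"y":-0.4,"z":0,"jaw":-0.3},{"rx":0,"ry":0,"rz":0,"x":0.7,"y":-0.4,"z":0,"jaw":-0.3},{"rx":0,"ry":0,"rz":0,"x":0,"y":0,"z":-0.6,"jaw":-0.3},{"rx":0,"ry":0,"rz":0,"x":0,"y":0,"z":-0.6,"jaw":-0.3},{"rx":0,"ry":0,"rz":0,"x":0,"y":0,"z":-0.55,"jaw":-0.3},{"rx":0,"ry":0,"rz":0,"x":0,"y":0,"z":0,"jaw":-0.3}]'
```

```text
clock: 11.38
tcp_pos: [0.613, 0.0902, 0.028]
orientation: [-2.053, -2.374, 0.006]
contact_force: [0.0, -0.0, 0.5]
grip_width: 0.0299
gripper_force: 0.0
```

```bash
python3 -m jog '[{"rx":0,"ry":0,"rz":0,"x":0.03,"y":-0.2,"z":0,"jaw":-0.3},{"rx":0,"ry":0,"rz":0,"x":0.03,"y":-0.2,"z":0,"jaw":-0.3},{"rx":0,"ry":0,"rz":0,"x":0.015,"y":-0.1,"z":0,"jaw":-0.3},{"rx":0,"ry":0,"rz":0,"x":0.015,"y":-0.1,"z":0,"jaw":-0.3},{"rx":0,"ry":0,"rz":0,"x":0.01,"y":-0.07,"z":0,"jaw":-0.3},{"rx":0,"ry":0,"rz":0,"x":0,"y":0,"z":0,"jaw":-0.3}]'
python3 -m jog '[{"rx":0,"ry":0,"rz":0,"x":0.004,"y":-0.03,"z":0,"jaw":-0.3},{"rx":0,"ry":0,"rz":0,"x":0,"y":0,"z":0,"jaw":-0.3}]'
python3 -m jog '[{"rx":0,"ry":0,"rz":0,"x":0.004,"y":-0.03,"z":0,"jaw":-0.3},{"rx":0,"ry":0,"rz":0,"x":0,"y":0,"z":0,"jaw":-0.3}]'
```

```text
clock: 12.12
tcp_pos: [0.621, 0.0498, 0.0302]
orientation: [2.057, 2.374, -0.0]
contact_force: [-0.1, 0.3, 1.0]
grip_width: 0.03
gripper_force: 0.1
clock: 12.38
tcp_pos: [0.621, 0.0486, 0.0301]
orientation: [-2.056, -2.375, 0.0]
contact_force: [0.6, 2.9, 1.0]
grip_width: 0.0302
gripper_force: 0.9
clock: 12.62
tcp_pos: [0.6212, 0.0467, 0.03]
orientation: [-2.057, -2.375, 0.0]
contact_force: [-0.6, 1.5, 0.7]
grip_width: 0.0296
gripper_force: 1.2
```

```bash
python3 -m jog '[{"rx":0,"ry":0,"rz":0,"x":0.004,"y":-0.03,"z":0,"jaw":-0.3},{"rx":0,"ry":0,"rz":0,"x":0,"y":0,"z":0,"jaw":-0.3}]'
python3 -m jog '[{"rx":0,"ry":0,"rz":0,"x":0.004,"y":-0.03,"z":0,"jaw":-0.3},{"rx":0,"ry":0,"rz":0,"x":0,"y":0,"z":0,"jaw":-0.3}]'
python3 -m jog '[{"rx":0,"ry":0,"rz":0,"x":0.003,"y":-0.02,"z":0,"jaw":-0.3},{"rx":0,"ry":0,"rz":0,"x":0,"y":0,"z":0,"jaw":-0.3}]'
```

```text
clock: 12.88
tcp_pos: [0.6214, 0.0451, 0.03]
orientation: [-2.056, -2.375, 0.0]
contact_force: [-0.7, 3.7, 0.6]
grip_width: 0.0298
gripper_force: 1.8
clock: 13.12
tcp_pos: [0.6214, 0.045, 0.0301]
orientation: [-2.054, -2.374, -0.002]
contact_force: [-1.7, 7.0, 1.7]
grip_width: 0.0298
gripper_force: 3.7
clock: 13.38
tcp_pos: [0.6214, 0.0451, 0.0301]
orientation: [-2.052, -2.374, -0.003]
contact_force: [-1.9, 9.5, 1.6]
grip_width: 0.03
gripper_force: 4.9
```

The carton has met the other one. I'll back the hand off and check.

```bash
python3 -m jog '[{"rx":0,"ry":0,"rz":0,"x":-0.07,"y":0.5,"z":0,"jaw":-0.3},{"rx":0,"ry":0,"rz":0,"x":0,"y":0.2,"z":0,"jaw":-0.3},{"rx":0,"ry":0,"rz":0,"x":0,"y":0,"z":1,"jaw":-0.3},{"rx":0,"ry":0,"rz":0,"x":0,"y":0,"z":1,"jaw":-0.3},{"rx":0,"ry":0,"rz":0,"x":-0.5,"y":0.8,"z":0.7,"jaw":-0.3},{"rx":0,"ry":0,"rz":0,"x":-0.5,"y":0.8,"z":0.3,"jaw":-0.3},{"rx":0,"ry":0,"rz":0,"x":-0.5,"y":0.9,"z":0,"jaw":-0.3},{"rx":0,"ry":0,"rz":0,"x":0,"y":0,"z":0,"jaw":-0.3}]'
python3 m.py; python3 -c "
from h import *
f=grab_frame('top');cv2.imwrite('pics/p6.png',cv2.resize(f[120:340,180:500,::-1],None,fx=2.5,fy=2.5))"
```

```text
clock: 14.38
tcp_pos: [0.5288, 0.2335, 0.2053]
orientation: [-2.045, -2.382, -0.001]
contact_force: [0.6, -0.9, 0.1]
grip_width: 0.0299
gripper_force: 0.0
world 640 -85 size [ 89.8 239.9] ang 7.9 fence x -92.4 -2.2 y -252.1 -12.5
```

View pics/p6.png

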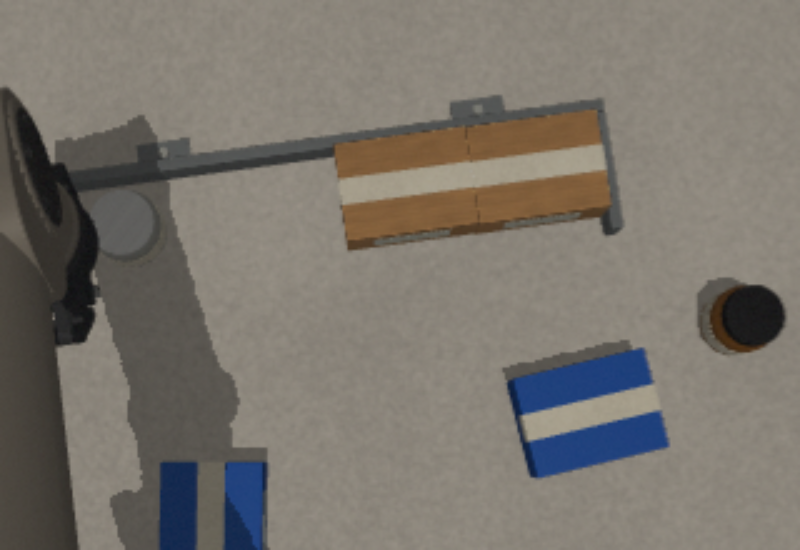

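The two cartons now form one 240 x 90 mm block at (340–608, 110–248), within about 2 mm of the rail and square to it. The can, jar and blue boxes haven't moved, and the hand is clear, so I'm handing in.

```bash
python3 -c "
from bench import r
print(r.hand_in())"
```

```text
the job is handed in; nothing more can be done
None
```

The stray carton now stands flat against the back rail (within about 2 mm) and end to end with the other carton, with the hand clear, and the job was handed in at about 14.5 s; the hand-in returned no verdict.

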